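Find the hidden child-safety button in the tablet tub's lid and open its flap

ROBOT

A 7-joint arm with a two-finger parallel gripper is mounted at the origin on a cart in front of the work surface, level with it; the furniture and walls round the work are solid. World frame = base frame: x ahead of the robot, y to its left, z up, the work surface at z = 0. Lengths are in m, angles in rad, forces in N, time in s.
With the tool pointing down it reaches from about 0.4 to 0.875 m from the base axis. Payload 6.5 kg.
Tool frame: the origin (TCP) lies midway between the tips of the shut fingers; the grasp point (between the pads) lies 19 mm behind it; z points along the fingers, y is the line along which they close (so a half turn about z gives the same grasp; the last joint's range is limited). The gripper opens to 88 mm and grips with 3 to 60 N. Pads are 18 mm wide; open, the fingers measure 123 mm over their backs; the gripper's body (75 mm by 187 mm) begins 45 mm behind the grasp point.
Start: joints at [1.085, 0.536, -0.004, 1.538, 0.003, 1.067, -0.071], TCP at [0.265, -0.594, 0.239] pointing down, gripper open.
Joint ranges: [-2.7, 2.7], [-0.37, 2.16], [-1.27, 1.26], [0.24, 2.4], [-1.31, 4.45], [0.19, 1.91], [-2.76, 2.76]. Speed limits (rad/s): [2.39, 2.39, 3.14, 3.14, 3.14, 3.14, 3.14].

INTERFACE

Orientations are given as a rotation vector (axis times angle).
In Python, from station import manip gives the robot as it stands.
- The arm moves only by the tool advance, called after "Call:" in YAML: its name, and indented under it one key for each argument. Schema: {"type":"object","properties":{"deltas":{"type":"string"},"squeeze":{"type":"number"},"only":{"type":"string"},"quiet":{"type":"boolean"},"lines":{"type":"string"}},"required":["deltas"],"additionalProperties":false}. deltas is a string of 1 to 12 rows, parted by a bar, with the numbers parted by spaces; each row has 5 numbers: dx, dy, dz in a scale on which 1.0 is 0.8 m, then a turn about the tool's z in a scale on which 1.0 is 2 pi rad, then the finger opening in m; each row is the pose to reach, as a shift and turn from the pose commanded when the call began, along the tool's axes at that moment; what a row does not reach only later rows make up. A row lasts 1/8 s, in which the tool goes at most 0.0625 m and 0.188 rad, less where a joint would pass 70% of its speed; a pose out of reach is approached as far as the arm can. The fingers move at their own pace and stop on an object; squeeze is the grip in N (left out, the last holds). Time passes only in rows, so rows that do not move let the fingers close. The tool returns the time, the measured TCP pose, the force, the opening and the grip force at its end. only (a regular expression) keeps the lines of the reply that match it, lines (a string "A,B") keeps lines A to B, and quiet returns only ok. Input that does not fit is refused with a message, and nothing moves.
- manip.observe(): the state, without advancing time (a new reading comes with each control period).
- manip.get_image(name): name is "scene" or "top" or "wrist"; returns the picture (384x512x3 uint8, red, green, blue); there is no depth.
- manip.camera_params(name): a dict with "fx", "fy", "cx", "cy" (pixels), "xyz" and "orientation" of the camera in the world. Camera axes: x right, y down, z forward; pixel columns grow to the right and rows downward; lengths in m; the calibration is good to about 2 mm. The wrist camera is an equidistant fisheye: a pixel r from the principal point sees the ray r / f radians off the axis. A picture is of the moment at which its call begins: read the wrist's pose just before it. camera_params takes no time and is no camera call; for the wrist camera it gives the pose at the moment of the call.
- manip.close_job(): hands the job in; it is judged then, once.
The state is a dict: "time": time; "joints": joint angles; "joint_vel": joint speeds; "effort": joint torques, N m; "position": TCP position; "tcp_rot": TCP orientation; "wrist_force": force on the tool from outside, world axes, zero at the start; "wrist_torque": the same for the moment, N m; "grip_width": finger opening in m; "grip_force": force on a finger pad.
Only numpy, scipy, OpenCV 4.12 (cv2) and the standard library are available. Lean on these libraries where they do the work, as an engineer would, in place of code of your own. Each camera call takes 0.05 s, during which the arm holds its last target. There are 200 camera calls.

TASK

Open the flap of the dishwasher-tablet tub: its child-safety button lies flush in the flat round lid, in the same colour, and the lid sits turned at an unknown angle, so feel gently across the lid with a fingertip until a spot gives, and press it in so that the flap springs ajar. Then push the flap up with the finger until it stands upright by itself, and take the hand away. Only touch: do not lift, tip or shove the tub, and leave the mug, the wipes can and the brown jar where they are.

Things in the scene. Friction and masses are not known exactly. Their poses are not given: they have to be found in the camera images.
- tub: Round blue tub with a pale label band and an off-white ribbed lid, about 1.4 kg, loose on the worktop. Origin: centre of its underside, z up; its yaw tells nothing of the lid's. The lid, 180 mm across, sits firmly at an unknown angle about the tub's axis (stiff; no need to turn it); a shut flap and a button lie in its flat top. Beyond the tub a wall cabinet hangs 0.48 m above the worktop.
- lid_top (a point): Centre of the lid's flat top, on the tub's axis, 72 mm up (its yaw is the tub's). 55 mm out from it, in an unknown direction up to 138 degrees either side of towards the robot (-x), is the button's centre: 36 mm radially by 62 mm across, face 1.5 mm below the top, in the lid's colour, a fine seam round it (opening 38 by 64). All else on the top is hard and level, the shut flap too.
- catch_button (a joint): Travel of the button, m: 0 out, 0.007 fully in; straight down, on a spring of about 1.4 N at first touch and 5.2 N fully in. The catch lets go of the flap at about 3 mm (3 N). The button springs back when let go.
- flap (a joint): Flap angle, rad: 0 shut and latched (rigid), 0.95 sprung ajar (edge then 64 mm above the lid's top, 5 mm past the axis), 1.57 upright (edge 78 mm up), 1.85 stop. A plate 80 long, 88 wide, 4 thick; shut, its free edge is 28 mm from the axis on the button's side, its hinge line 52 mm on the far side; a hook hangs 6 mm below the edge. Stays where pushed above 0.95 (0.02 N m).
- mug: Bystander: white and blue mug, 78 mm wide, 112 mm with its handle, 92 mm high, standing to the robot's right of the tub. Origin: centre of its underside.
- wipes_can: Bystander: teal wipes can with a white cap, 78 mm wide, 147 mm high, to the robot's left of the tub. Origin: centre of its underside.
- brown_jar: Bystander: brown stoneware jar with a black lid, 72 mm wide, 87 mm high, to the right beyond the mug. Origin: centre of its underside.

How it is judged:
On the way, in this order (a step that is already met when the one before it is completed fails the run):
1. the flush button is found and pressed in, at least 3 mm (value of joint catch_button above 0.003 m), for 0.05 s.
2. the flap, sprung ajar, is pushed upright (past 1.4 rad) (value of joint flap above 1.4 rad), for 0.2 s.
At the end, for the whole second after the job is handed in: The flap stands by itself at more than 1.4 rad (about upright or leaning back), the button is out again (under 1 mm), and the tub stands level and at rest within 40 mm of where it was (value of joint flap above 1.4 rad and velocity of joint flap between -0.05 and 0.05 rad/s and value of joint catch_button below 0.001 m and height (world z) of tub below 0.008 m and angle between tub's own z axis and vertical below 0.05 rad and distance of tub from where it was at the start of the episode below 0.04 m and linear speed of tub below 0.02 m/s); the robot touches nothing.
It fails at once if the tub is lifted (10 mm) or tipped (0.12 rad) (height (world z) of tub above 0.01 m or angle between tub's own z axis and vertical above 0.12 rad).
It fails at once if the tub is shoved more than 40 mm (distance of tub from where it was at the start of the episode above 0.04 m).
It fails at once if the tub is struck or pressed hard (over 60 N) (contact force between the arm and tub above 60 N).
It fails at once if the mug, the wipes can or the brown jar is moved 20 mm or knocked over (distance of any of mug, wipes_can, brown_jar from where it was at the start of the episode above 0.02 m or angle between any of mug, wipes_can, brown_jar's own z axis and vertical above 0.3 rad).
It also fails if it takes over 64 s, if anything falls off the work surface, if the arm or the gripper's body presses on something with over 40 N, if the wrist force passes 120 N, or if a joint passes its speed limit or range.

## Working session

There is one attempt and no reset: what is moved stays moved. The work goes in short steps, Python scripts to look and compute and a tool call to move; the robot and the scene stay as the last step left them, time stands still between calls to the robot, and variables do not carry over. Pictures are saved under pics/ and viewed, at most 10 in all, crops included, and the job is handed in when it is done.

```bash
ls; mkdir -p pics
```

Run:
```python
from station import manip
import cv2
s=manip.observe();print({k:s[k] for k in('time','position','tcp_rot','wrist_force','grip_width')})
for n in('scene','top'):
    print(n,manip.camera_params(n)); cv2.imwrite(f'pics/{n}0.png',cv2.resize(manip.get_image(n)[:,:,::-1],(800,600),interpolation=cv2.INTER_CUBIC))
```

```text
pics
station.py
{'time': 0.0, 'position': array([ 0.26468576, -0.59299889,  0.23783147]), 'tcp_rot': array([-3.07096184e+00, -6.54397656e-01,  7.34990957e-04]), 'wrist_force': array([ 0.64112027, -0.63580788,  0.18703621]), 'grip_width': 0.0879621691247723}
scene {'fx': 371.08187249709704, 'fy': 371.08187249709704, 'cx': 253.50550326346445, 'cy': 195.52596044546655, 'xyz': array([0.00601179, 0.51711011, 0.76293206]), 'orientation': array([-1.01337455,  2.46069844, -1.05646107])}
top {'fx': 437.1053456645519, 'fy': 437.1053456645519, 'cx': 251.31461444735143, 'cy': 187.87488741350782, 'xyz': array([ 0.23086754, -0.00147878,  1.39319014]), 'orientation': array([-2.14019168,  2.10290305, -0.19897034])}
```

View pics/top0.png

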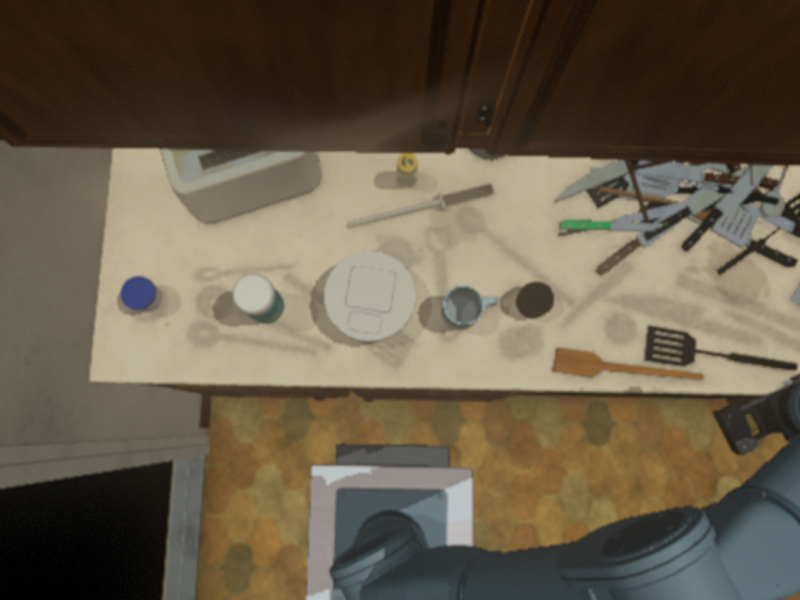

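View pics/scene0.png

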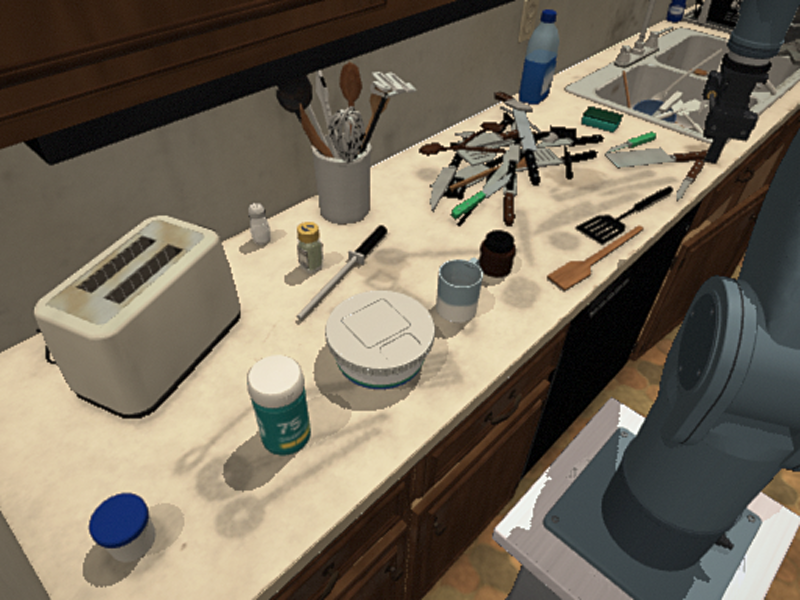

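The lid's seams show: the flap is around (371,289), the button around (365,322), and the lid's centre is at (370,296) in the top view. That puts the button towards the robot. Next I convert these pixels to positions.

Create h.py:
```python
from station import manip
import numpy as np, cv2
from scipy.spatial.transform import Rotation as R
def ray(name,u,v,z):
    c=manip.camera_params(name); d=R.from_rotvec(c['orientation']).apply([(u-c['cx'])/c['fx'],(v-c['cy'])/c['fy'],1])
    return c['xyz']+d*(z-c['xyz'][2])/d[2]
def togo(t,yaw=None):
    s=manip.observe(); r=R.from_rotvec(s['tcp_rot']); print('tool move',r.inv().apply(np.array(t)-s['position']).round(4)); print(r.as_matrix().round(3))
```

Run:
```python
from h import *
k=.64
for n,(u,v),z in [('lid',(370,296),.072),('lidL',(324,296),.072),('lidR',(416,296),.072),('lidB',(370,341),.072),('button',(365,322),.071),('flap',(371,289),.072),('mug',(463,306),.09),('muhhandle',(497,300),.05),('can',(254,295),.147),('jar',(535,299),.087),('cab',(370,150),.48)]:
    print(n,ray('top',u*k,v*k,z).round(3))
for n,(u,v) in [('lid',(381,330)),('btn',(402,348))]: print(n,ray('scene',u*k,v*k,.072).round(3))
togo([.55,0,.2])
im=manip.get_image('top')[155:225,195:280,::-1]; cv2.imwrite('pics/crop.png',cv2.resize(im,None,fx=8,fy=8,interpolation=cv2.INTER_CUBIC))
```

```text
lid [0.477 0.048 0.072]
lidL [0.476 0.138 0.072]
lidR [ 0.479 -0.043  0.072]
lidB [0.389 0.045 0.072]
button [0.426 0.056 0.071]
flap [0.492 0.046 0.072]
mug [ 0.458 -0.134  0.09 ]
muhhandle [ 0.478 -0.206  0.05 ]
can [0.462 0.26  0.147]
jar [ 0.474 -0.274  0.087]
cab [0.612 0.037 0.48 ]
lid [0.473 0.054 0.072]
btn [0.421 0.058 0.072]
tool move [ 0.5023 -0.4252  0.0385]
[[ 0.913  0.408 -0.001]
 [ 0.408 -0.913  0.001]
 [-0.    -0.002 -1.   ]]
```

View pics/crop.png

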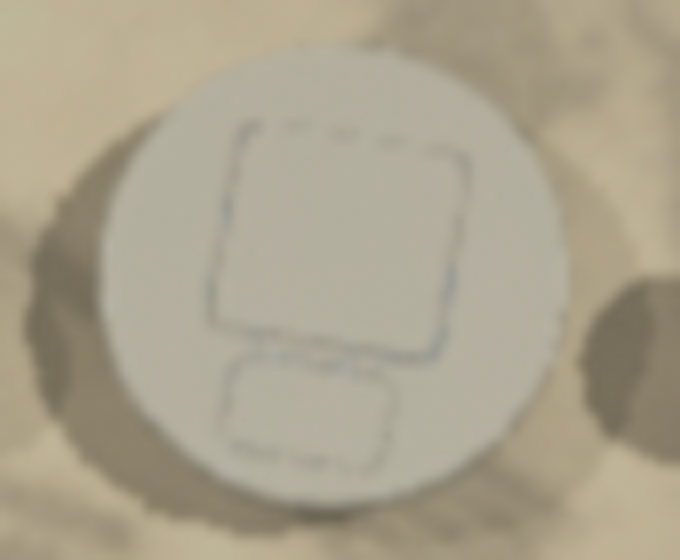

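The rows are not in the units I measure in: shifts go in shares of 0.8 m and turns go in shares of 2 pi rad. I convert before sending: -0.53 m / 0.8 = -0.6625, 0.36 m / 0.8 = 0.45, 0.585 rad / 6.2832 = 0.0931.

Call:
advance:
  deltas: "0.075 -0.0475 0 0.0159 0 | 0.15 -0.0938 0 0.0318 0 | 0.225 -0.1413 0 0.0477 0 | 0.3 -0.1875 0 0.0637 0 | 0.375 -0.2375 0 0.0796 0 | 0.4 -0.3125 0 0.0931 0 | 0.425 -0.3875 0 0.0931 0 | 0.45 -0.4625 0 0.0931 0 | 0.475 -0.5375 0 0.0931 0 | 0.4938 -0.6 0 0.0931 0 | 0.5138 -0.6625 0 0.0931 0 | 0.5138 -0.6625 0 0.0931 0"
  squeeze: 10

```text
time: 1.65
position: [0.4233, 0.0618, 0.2388]
tcp_rot: [-3.131, 0.25, 0.0]
wrist_force: [-0.2, -0.3, -0.3]
grip_width: 0.0006
grip_force: 0.0
```

```bash
python3 -c "
from h import *
togo([.424,.058,.1])
cv2.imwrite('pics/w1.png',cv2.resize(manip.get_image('wrist')[:,:,::-1],(640,480)));cv2.imwrite('pics/s1.png',cv2.resize(manip.get_image('scene')[:,:,::-1],(800,600)))"
```

```text
tool move [0.0013 0.0038 0.1388]
[[ 0.987 -0.159  0.   ]
 [-0.159 -0.987  0.001]
 [-0.    -0.001 -1.   ]]
```

View pics/w1.png

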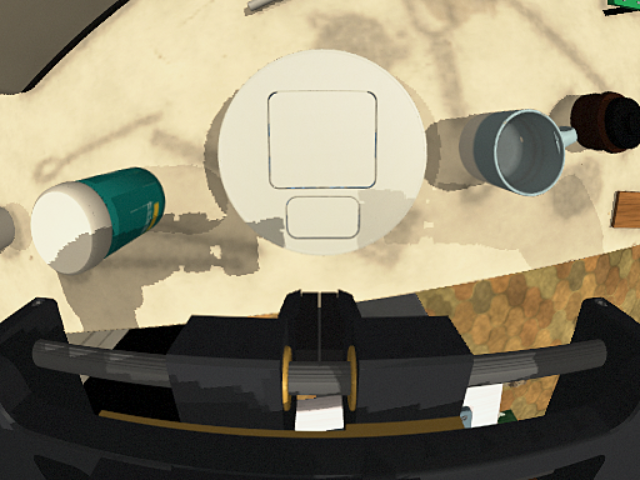

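The wrist view shows the button at (322,217), straight ahead of the fingertips at (320,295), and the flap is aligned with the tool. I'll descend now.

Scaled: 0.157 m / 0.8 = 0.1963, 0.155 m / 0.8 = 0.1938.

Call:
advance:
  deltas: "0 0.0025 0.075 0 0 | 0 0.0038 0.1438 0 0 | 0 0.0038 0.1813 0 0 | 0 0.0038 0.1938 0 0 | 0 0.0038 0.1963 0 0 | 0 0.0038 0.1963 0 0"

```text
time: 2.5
position: [0.4246, 0.0548, 0.0827]
tcp_rot: [-3.131, 0.26, -0.003]
wrist_force: [0.1, 0.4, 0.9]
grip_width: 0.0007
grip_force: 0.0
```

Call:
advance:
  deltas: "0 0 0.0025 0 0 | 0 0 0.005 0 0 | 0 0 0.0075 0 0 | 0 0 0.01 0 0 | 0 0 0.0125 0 0 | 0 0 0.0125 0 0"

```text
time: 3.25
position: [0.4236, 0.055, 0.0715]
tcp_rot: [3.131, -0.259, -0.001]
wrist_force: [-0.6, -0.4, 0.5]
grip_width: 0.0002
grip_force: 0.0
```

Scaled: 0.003 m / 0.8 = 0.0038, 0.002 m / 0.8 = 0.0025.

Call:
advance:
  deltas: "0 0 0.0013 0 0 | 0 0 0.0025 0 0 | 0 0 0.0038 0 0 | 0 0 0.0038 0 0"

```text
time: 3.75
position: [0.4237, 0.055, 0.0687]
tcp_rot: [-3.131, 0.259, -0.0]
wrist_force: [0.1, -0.1, 2.6]
grip_width: 0.0005
grip_force: 1.5
```

Call:
advance:
  deltas: "0 0 0.0013 0 0 | 0 0 0.0025 0 0 | 0 0 0.0038 0 0 | 0 0 0.0038 0 0"

```text
time: 4.25
position: [0.4237, 0.055, 0.0656]
tcp_rot: [3.131, -0.259, -0.0]
wrist_force: [-0.5, 0.1, 4.7]
grip_width: 0.0005
grip_force: 2.1
```

```bash
python3 -c "
from h import *
cv2.imwrite('pics/s2.png',cv2.resize(manip.get_image('scene')[150:300,170:330,::-1],(640,600)))"
```

```text
(no output)
```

View pics/s2.png

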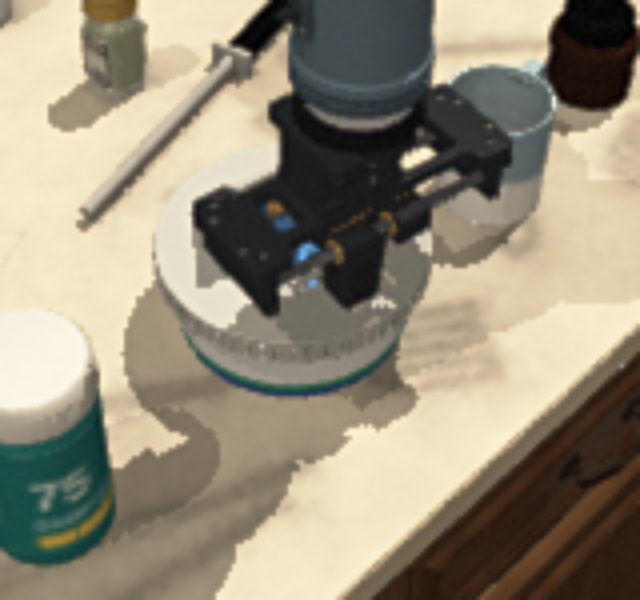

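The force has reached 4.7 N with about 6 mm of travel, so the button is in. The flap is hidden behind the gripper in this view. I'll rise straight up and look.

Scaled: -0.13 m / 0.8 = -0.1625, -0.11 m / 0.8 = -0.1375.

Call:
advance:
  deltas: "0 0 -0.025 0 0 | 0 0 -0.075 0 0 | 0 0 -0.1375 0 0 | 0 0 -0.1625 0 0 | 0 0 -0.1625 0 0"

```text
time: 4.92
position: [0.4246, 0.055, 0.1967]
tcp_rot: [-3.13, 0.26, -0.005]
wrist_force: [0.5, -0.3, -0.7]
grip_width: 0.0007
grip_force: 0.0
```

```bash
python3 -c "
from h import *
cv2.imwrite('pics/w3.png',np.hstack([cv2.resize(manip.get_image('wrist')[:,:,::-1],(400,300)),cv2.resize(manip.get_image('scene')[150:300,150:350,::-1],(400,300))]))"
```

```text
(no output)
```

View pics/w3.png

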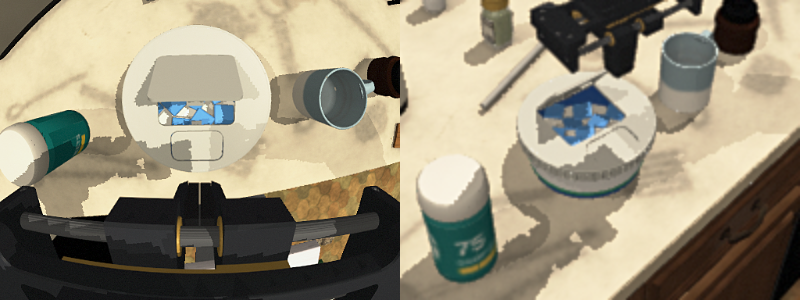

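The flap is ajar. I'll lower to mid-height in front of it and then push away from the robot.

Scaled: 0.085 m / 0.8 = 0.1063, 0.08 m / 0.8 = 0.1.

Call:
advance:
  deltas: "0 0 0.0625 0 0 | 0 0 0.0938 0 0 | 0 0 0.0938 0 0 | 0.025 0 0.0938 0 0 | 0.05 0 0.0938 0 0 | 0.0625 0 0.0938 0 0 | 0.075 0 0.0938 0 0 | 0.0875 0 0.0938 0 0 | 0.1 0 0.0938 0 0 | 0.1063 0 0.0938 0 0 | 0.1063 0 0.0938 0 0"

```text
time: 6.4
position: [0.5078, 0.0409, 0.1206]
tcp_rot: [-3.131, 0.26, -0.0]
wrist_force: [-0.2, 0.3, 0.1]
grip_width: 0.0009
grip_force: 0.0
```

```bash
python3 -c "
from h import *
cv2.imwrite('pics/w4.png',np.hstack([cv2.resize(manip.get_image('wrist')[:,:,::-1],(400,300)),cv2.resize(manip.get_image('scene')[150:300,150:350,::-1],(400,300))]))"
```

```text
(no output)
```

View pics/w4.png

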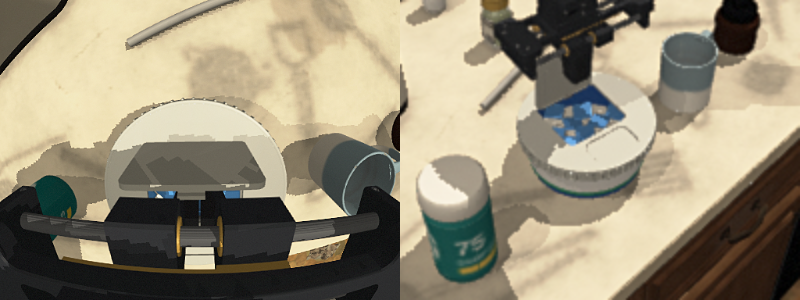

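The flap is partly up and follows the finger. I'll push a little further.

Scaled: 0.016 m / 0.8 = 0.02, 0.012 m / 0.8 = 0.015.

Call:
advance:
  deltas: "0.005 0 0 0 0 | 0.01 0 0 0 0 | 0.015 0 0 0 0 | 0.02 0 0 0 0 | 0.02 0 0 0 0 | 0.02 0 0 0 0"

```text
time: 7.25
position: [0.5233, 0.0383, 0.1206]
tcp_rot: [3.131, -0.259, -0.0]
wrist_force: [0.5, -0.1, 0.0]
grip_width: 0.0004
grip_force: 0.0
```

```bash
python3 -c "
from h import *
cv2.imwrite('pics/w5.png',np.hstack([cv2.resize(manip.get_image('wrist')[:,:,::-1],(400,300)),cv2.resize(manip.get_image('scene')[150:300,150:350,::-1],(400,300))]))"
```

```text
(no output)
```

View pics/w5.png

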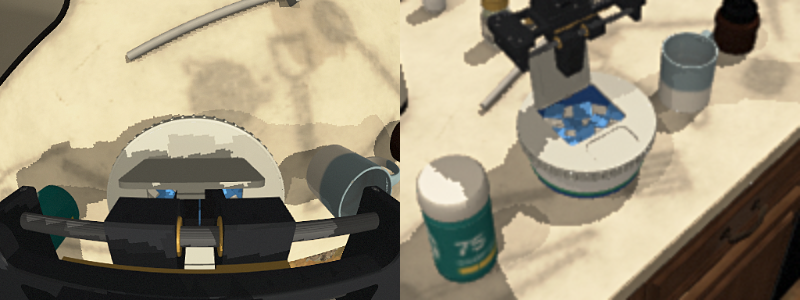

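Run:
```python
from h import *
c=manip.camera_params('wrist'); Rc=R.from_rotvec(c['orientation']); print(c['xyz'])
def proj(p):
    q=Rc.inv().apply(p-c['xyz']); th=np.arctan2(np.hypot(q[0],q[1]),q[2]); a=np.arctan2(q[1],q[0])
    return ((np.array([c['cx']+c['fx']*th*np.cos(a),c['cy']+c['fy']*th*np.sin(a)]))*300/384).round(0)
d=np.array([.987,-.159,0]);n=np.array([.159,.987,0]);A=np.array([.476,.049,.072])
h=A+.052*d
print('hinge',proj(h+.044*n),proj(h-.044*n))
for t in(.95,1.2,1.3,1.4,1.5,1.6,1.7,1.8):
    e=h-.08*np.cos(t)*d+np.array([0,0,.08*np.sin(t)]); print(t,proj(e+.044*n),proj(e-.044*n))
```

```text
[0.59680712 0.02540425 0.26645158]
hinge [146. 165.] [244. 165.]
0.95 [136. 253.] [254. 253.]
1.2 [129. 243.] [260. 243.]
1.3 [126. 236.] [262. 236.]
1.4 [123. 228.] [264. 228.]
1.5 [121. 218.] [266. 218.]
1.6 [119. 207.] [268. 207.]
1.7 [117. 195.] [269. 195.]
1.8 [116. 182.] [270. 181.]
```

The free edge projects to about 1.7 rad. I'll withdraw back and then up.

Scaled: -0.16 m / 0.8 = -0.2, -0.14 m / 0.8 = -0.175.

Call:
advance:
  deltas: "0 0 0 0 0 | -0.0375 0 0 0 0 | -0.0875 0 0 0 0 | -0.1125 0 -0.0375 0 0 | -0.1125 0 -0.1125 0 0 | -0.1125 0 -0.175 0 0 | -0.1125 0 -0.2 0 0 | -0.1125 0 -0.2 0 0 | -0.1125 0 -0.2 0 0 | -0.1125 0 -0.2 0 0"

```text
time: 8.6
position: [0.4338, 0.053, 0.2794]
tcp_rot: [3.13, -0.259, -0.004]
wrist_force: [-0.2, 0.6, -0.7]
grip_width: 0.0004
grip_force: 0.0
```

```bash
python3 -c "
from h import *
cv2.imwrite('pics/w6.png',np.hstack([cv2.resize(manip.get_image('wrist')[:,:,::-1],(400,300)),cv2.resize(manip.get_image('scene')[150:300,150:350,::-1],(400,300))]))"
```

```text
(no output)
```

View pics/w6.png

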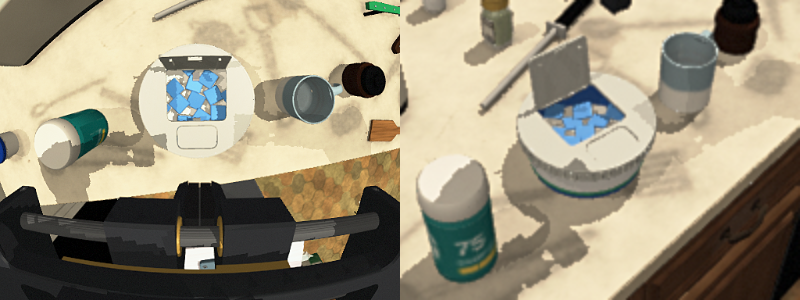

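The flap stands upright by itself, the button is out again, and the tub and the other objects are in place.

```bash
python3 -c "
from station import manip
print(manip.close_job())"
```

```text
the job is handed in; nothing more can be done
None
```

The job is handed in after about 9 s of the 64 s allowed: I pressed the button, pushed the flap upright (about 1.7 rad estimated from the wrist camera, standing by itself) and withdrew the hand; the tub and the other objects look unmoved in the last picture, but the hand-in returned no verdict.

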